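# Lid the incense box, then lift away only the outer cover

## Robot

A 6-joint arm with a two-finger parallel gripper is mounted at the origin on the work surface. World frame = base frame: x ahead of the robot, y to its left, z up, the work surface at z = 0. Lengths are in mm, angles in rad, forces in N, time in s.
With the tool pointing down it reaches from about 350 to 875 mm from the base axis. Payload 4.2 kg.
Tool frame: the origin (TCP) lies midway between the tips of the shut fingers; the grasp point (between the pads) lies 19 mm behind it (arm.grip_point_offset is the z of the grasp point in the tool frame, in mm); z points along the fingers, x is the direction in which the jaws open and shut, and the axes are right-handed (so a half turn about z gives the same grasp; the last joint's range is limited). The gripper opens to 85 mm and grips with 20 to 120 N. Pads are 22 mm wide; open, the fingers measure 114 mm over their backs; the gripper's body (76 mm by 85 mm) begins 54 mm behind the grasp point. The pads swing forward as they close: fully open they stand 13 mm farther back than shut.
Start: joints at [-1.059, 0.385, 0.008, 0, -1.194, -0.259], TCP at [156.339, -605.109, 231.312] pointing down, gripper open.
Joint ranges: [-3.14, 3.14], [-1.21, 2.06], [-1.07, 1.41], [-3.16, 2.05], [-2.99, -0.16], [-3.1, 3.1]. Speed limits (rad/s): [2.79, 2.79, 3.14, 3.14, 3.14, 3.14].

## Interface

Orientations are given as a unit quaternion [x, y, z, w].
In Python, from bench import arm gives the robot as it stands.
- The arm moves only by the shell command python3 -m jog 'ROWS'. ROWS is JSON, a list of rows, each an object of numbers: "hand": the finger opening in mm, from 0 to 85.4; "dx", "dy", "dz": the shift along the tool's x, y, z in mm; "rx", "ry", "rz": the turn, a rotation vector about the tool's x, y, z in rad. A call has 1 to 5 rows; each row shifts and turns the commanded pose from where the row before left it, along the tool's axes as they then stand; what a row does not reach is not made up. A row lasts 1/12 s, in which the tool goes at most 41.7 mm and 7.16 degrees, less where a joint would pass 70% of its speed; a pose out of reach is approached as far as the arm can. A call with a gripper value outside its range is refused whole. The fingers move at their own pace and stop on an object; the grip force is fixed at half the most. Time passes only in rows, so rows that do not move let the fingers close. It gives the time, the measured TCP pose, the force and the opening at its end, in the units of the state.
- arm.read_state(): the state, without advancing time (a new reading comes with each control period).
- arm.get_image(name): name is "scene" or "top" or "wrist"; returns a dict with "img" (384x512x3 uint8, red, green, blue), "depth" (384x512 float32, mm along the optical axis (not along the pixel's ray), 0 where there is no reading), "intrinsics" (3x3 intrinsics, pixels), "R" (3x3) and "t" (3): a world point X has camera coordinates R X + t; the wrist camera has in their place "T_tool_cam" (4x4, takes a point from camera to tool coordinates, whose origin is the TCP and whose axes are the tool frame's). Camera axes: x right, y down, z forward; pixel columns grow to the right and rows downward; lengths in mm; the calibration is good to about 2 mm. A picture is of the moment at which its call begins: read the wrist's pose just before it.
- arm.job_done(): hands the job in, once; it reports no verdict.
The state is a dict: "clock": time; "joints": joint angles; "joint_vel": joint speeds; "joint_efforts": joint torques, N m; "position": TCP position; "ee_rot": TCP orientation; "contact_force": force on the tool from outside, world axes, zero at the start; "wrist_torque": the same for the moment, N m; "gripper_width": finger opening in mm.
Only numpy, scipy, OpenCV 4.12 (cv2) and the standard library are available. Lean on these libraries where they do the work, as an engineer would, in place of code of your own. Each camera call takes 0.05 s, during which the arm holds its last target.

## Task

Pick up the two nested lids together by the inner lid's tall knob, lower them squarely onto the open round box until both are fully home, and let go of the knob. Then take the outer cover by its collar and lift it, alone, straight up until it is well clear of the top of the knob, leaving the inner lid lying undisturbed on the box; finish still holding the cover level in the air above the box, without putting it down. The two lids must not come apart before they are home on the box, nothing may be dropped, and the box and the other things on the shelf stay where they are.

Things in the scene. Friction and masses are not known exactly. Their poses are not given: they have to be found in the camera images.
- box: open round red lacquered wooden box, loose, about 0.7 kg, standing on the shelf; outer diameter 102 mm, height 60 mm, mouth 92 mm wide, inside depth 54 mm. Origin: centre of its underside, z up; the rim is at z = 60 mm. Stands on the robot's left or on its right, the nested lids on the other side
- inner_lid: inner lid of bare brown wood, 0.18 kg, round about its z (up); stands on its plug with the cover on it. Its z: tapered plug 0 to 12 mm, 80 mm diameter below, 87 above; flange 102 mm diameter, z 12 to 18 mm, comes to rest on the box's rim; stem 18 mm diameter to z 42; knob above. Origin: centre of the plug's underside; home, it is 48 mm above the box's origin
- knob_top (a point): centre of the top of the inner lid's knob: a round upright knob 24 mm in diameter and 35 mm high, 42 to 77 mm above the inner lid's origin; nested, its upper 32 mm stand above the cover's collar, the place to grip. Lifting the knob lifts both lids, as the flange carries the cover
- cover: outer cover of red lacquered wood, 0.15 kg, round, loose over the inner lid. Its z (up): skirt 118 mm outer, 110 mm inner diameter, z 0 to 19 mm; top plate z 14 to 19 mm with a 40 mm hole for the knob. Origin: centre of the skirt's lower edge; nested, 4 mm above the inner lid's origin, with 4 mm play about the flange; home, the skirt reaches 8 mm down round the box's rim
- collar_top (a point): centre of the top of the cover's collar: an upright round ring on the plate round the hole, 52 mm outer and 40 mm inner diameter, 22 mm high, 19 to 41 mm above the cover's origin; to be gripped from outside. The knob passes through it with 8 mm to spare all round; lifting the collar lifts the cover alone
- gift_tin: hexagonal metal gift tin, closed, about 96 mm across the corners, 92 mm high, a bystander beyond the work; origin: centre of its underside
- incense_holder: round white ceramic incense holder, 72 mm diameter, 28 mm high, a bystander between the robot and the work; origin: centre of its underside
- saucer_a: white porcelain saucer, 92 mm diameter, 18 mm high, a bystander at the far left; origin: centre of its underside
- saucer_b: a second, equal porcelain saucer, further left and nearer the robot than the first; origin: centre of its underside
There are look-alikes about, which are no part of the job. What is shaped like the cover but blue or green is not meant.

How it is judged (in metres and radians):
On the way, in this order (a step that is already met when the one before it is completed fails the run):
1. the nested lids are lifted together clear of the shelf (height (world z) of inner_lid above 0.02 m and z of inner_lid in the frame of box above 0.02 m and z of cover in the frame of inner_lid between 0.001 and 0.009 m and contact force between inner_lid and the fingers above 0.5 N), for 0.2 s.
2. both lids are home on the box, still nested, and the knob is let go (z of inner_lid in the frame of box between 0.045 and 0.0505 m and horizontal distance between inner_lid and box below 0.007 m and angle between the z axis of inner_lid and the z axis of box, either way round below 0.06 rad and angle between box's own z axis and vertical below 0.06 rad and z of cover in the frame of inner_lid between 0.001 and 0.009 m and contact force between inner_lid and the arm below 0.1 N and contact force between inner_lid and the fingers below 0.1 N and linear speed of inner_lid below 0.03 m/s), for 0.3 s.
At the end, for the whole second after the job is handed in: Inner lid home on the upright box (origin 45-50.5 mm above the box's, 7 mm off axis, 0.06 rad), untouched; box within 30 mm of its start; fingers hold the cover still, level within 0.2 rad, lower edge 135 mm or more above the box's underside, within 50 mm of its axis, touching neither (z of inner_lid in the frame of box between 0.045 and 0.0505 m and horizontal distance between inner_lid and box below 0.007 m and angle between the z axis of inner_lid and the z axis of box, either way round below 0.06 rad and angle between box's own z axis and vertical below 0.06 rad and z of cover in the frame of box above 0.135 m and horizontal distance between cover and box below 0.05 m and angle between cover's own z axis and vertical below 0.2 rad and linear speed of cover below 0.03 m/s and contact force between the fingers and cover above 1 N and contact force between cover and inner_lid below 0.05 N and contact force between cover and box below 0.05 N and contact force between inner_lid and the fingers below 0.1 N and linear speed of inner_lid below 0.02 m/s and distance of box from where it was at the start of the episode below 0.03 m); the arm keeps its last pose, push and grip.
It fails at once if the lids come apart while the inner lid is not home on the box, or the inner lid is disturbed as the cover rises (z of cover in the frame of inner_lid above 0.015 m and not (z of inner_lid in the frame of box between 0.045 and 0.0505 m and horizontal distance between inner_lid and box below 0.007 m and angle between the z axis of inner_lid and the z axis of box, either way round below 0.06 rad and angle between box's own z axis and vertical below 0.06 rad)).
It fails at once if the inner lid is dropped (linear speed of inner_lid above 0.3 m/s and contact force between inner_lid and the fingers below 0.05 N).
It fails at once if the cover is dropped (linear speed of cover above 0.3 m/s and z of cover in the frame of inner_lid above 0.015 m and contact force between cover and the fingers below 0.05 N).
It fails at once if the box is shoved more than 30 mm or tipped (distance of box from where it was at the start of the episode above 0.03 m or angle between box's own z axis and vertical above 0.25 rad).
It fails at once if the hexagonal tin, the incense holder or a saucer is moved more than 15 mm (distance of any of gift_tin, incense_holder, saucer_a, saucer_b from where it was at the start of the episode above 0.015 m).
It also fails if it takes over 48 s, if anything falls off the work surface, if the arm or the gripper's body presses on something with over 40 N, if the wrist force passes 120 N, or if a joint passes its speed limit or range.

## Working session

There is one attempt and no reset: what is moved stays moved. The work goes in short steps, Python scripts to look and compute and a shell command to move; the robot and the scene stay as the last step left them, time stands still between calls to the robot, and variables do not carry over. Pictures are saved under pics/ and viewed, and the job is handed in when it is done.

```bash
mkdir -p pics; ls; python3 - <<'E'
from bench import arm
import cv2
print(arm.read_state())
print(arm.grip_point_offset)
for n in ["scene","top"]:
    d=arm.get_image(n); cv2.imwrite(f"pics/{n}0.png",cv2.resize(d["img"][:,:,::-1],(800,600)))
    print(n,d["intrinsics"],d["R"],d["t"])
E
```

```text
pics
{'clock': 0.0, 'joints': array([-1.05941346e+00,  3.85557891e-01,  6.59949978e-03, -5.19088557e-04,
       -1.19398846e+00, -2.58590320e-01]), 'joint_vel': array([-8.46078734e-04, -3.97924634e-05,  1.73391581e-05, -7.19074550e-05,
       -4.80015476e-04, -2.39548495e-03]), 'joint_efforts': array([ 5.19302666e-04, -3.92293489e+01,  1.88402814e+01,  4.18634802e+00,
       -4.72837826e-03,  8.32876253e-06]), 'position': array([ 156.18424503, -604.55565443,  230.207493  ]), 'ee_rot': array([ 6.12403383e-01,  7.90544675e-01,  6.41285886e-04, -8.96177731e-04]), 'contact_force': array([ 0.08129986,  0.44094174, -0.10969448]), 'wrist_torque': array([-0.02948489,  0.07269614,  0.00248488]), 'gripper_width': 85.37513442708416}
-18.700000000000003
scene [[414.25152375   0.         254.52458872]
 [  0.         414.25152375 191.78076615]
 [  0.           0.           1.        ]] [[ 0.30782893  0.95142839  0.00503626]
 [ 0.79473567 -0.25421449 -0.55115352]
 [-0.52310282  0.17366349 -0.83438866]] [-255.29240445 -355.88993311 1211.37927475]
top [[373.12563732   0.         254.32042534]
 [  0.         373.12563732 189.12368245]
 [  0.           0.           1.        ]] [[ 0.00652138 -0.99958733 -0.02797571]
 [-0.99880584 -0.00515658 -0.04858303]
 [ 0.04841872  0.02825913 -0.99842729]] [ 91.4115152  562.11007518 918.75282617]
```

View pics/scene0.png

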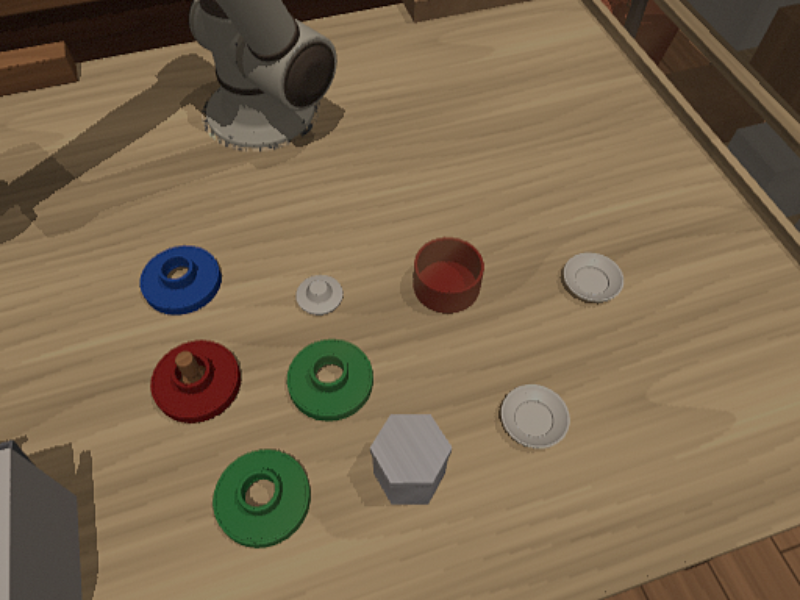

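View pics/top0.png

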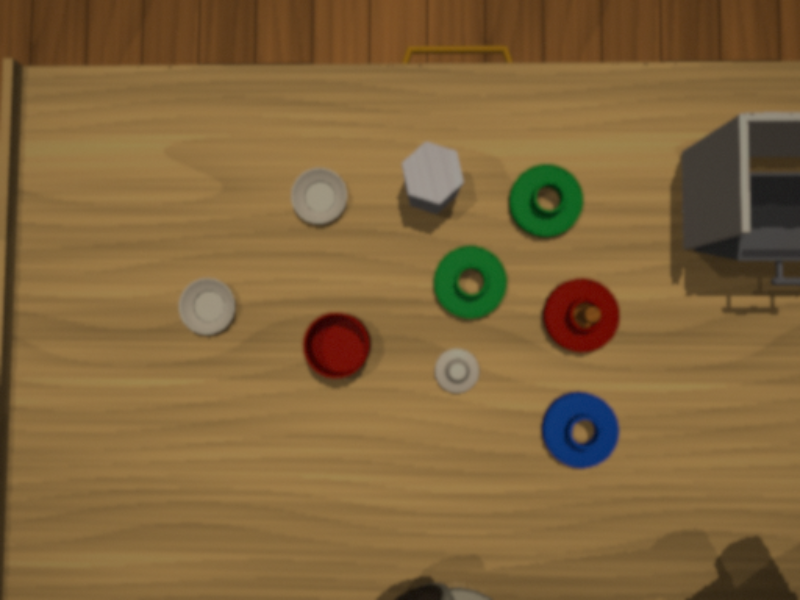

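The scene picture shows the red nested lids with the brown knob at (190,370) and the open red box at (448,272). In the top picture they are at (581,316) and (337,346). The blue and green pieces are look-alikes. Next I'll measure the lids and box from depth.

```bash
cat > h.py <<'E'
from bench import arm
import numpy as np, cv2
from scipy.optimize import least_squares
from scipy.spatial.transform import Rotation as Ro
def cloud(n):
    st=arm.read_state(); d=arm.get_image(n); K=d["intrinsics"]; z=d["depth"].astype(float)
    v,u=np.mgrid[:z.shape[0],:z.shape[1]]
    P=np.stack([(u-K[0,2])/K[0,0]*z,(v-K[1,2])/K[1,1]*z,z],-1)
    if "R" in d: W=(P-d["t"])@d["R"]
    else:
        T=d["T_tool_cam"]; Q=P@T[:3,:3].T+T[:3,3]
        W=Q@Ro.from_quat(st["ee_rot"]).as_matrix().T+st["position"]
    W[z<=0]=np.nan
    return d["img"],W,u,v,d,st
def circ(p,r=None):
    c0=p.mean(0)
    if r is None:
        s=least_squares(lambda q:np.hypot(p[:,0]-q[0],p[:,1]-q[1])-q[2],[*c0,50],loss='soft_l1')
    else: s=least_squares(lambda q:np.hypot(p[:,0]-q[0],p[:,1]-q[1])-r,c0,loss='soft_l1')
    return s.x, np.sqrt(np.mean(s.fun**2))
E
python3 - <<'E'
from h import *
for n in ["top","scene"]:
    img,W,u,v,d,st=cloud(n)
    hsv=cv2.cvtColor(img,cv2.COLOR_RGB2HSV).astype(int)
    red=((hsv[...,0]<6)|(hsv[...,0]>172))&(hsv[...,1]>170)&(img[...,0]>60)
    red&=np.isfinite(W[...,0])&(W[...,0]>250)&(W[...,0]<900)
    k,l,s,c=cv2.connectedComponentsWithStats(red.astype(np.uint8))
    for i in range(1,k):
        if s[i,4]<200: continue
        m=l==i; p=W[m]; print(n,s[i],p.mean(0).round(1),"z pct",np.percentile(p[:,2],[2,25,50,75,98]).round(1))
        lim=[(50,70)] if s[i,0]<0 else [(54,66),(15,27),(38,48)]
        for a,b in lim:
            q=p[(p[:,2]>a)&(p[:,2]<b)]
            if len(q)>15: print("   z",a,b,len(q),"mid bbox",((q.min(0)+q.max(0))/2).round(1),(q.max(0)-q.min(0)).round(1),[np.round(x,1) for x in circ(q[:,:2])],"meanz",q[:,2].mean().round(1))
    # brown knob: near lids
    r=W[(W[...,2]>65)&(W[...,2]<90)&(W[...,0]>350)&(W[...,0]<560)&(W[...,1]<-100)&(W[...,1]>-350)]
    print("knob",len(r),r.mean(0) if len(r) else '', np.percentile(r,[5,95],axis=0).round(1) if len(r) else '')
E
```

```text
top [ 348  179   48   46 1406] [ 532.1 -191.6   24.5] z pct [19.  21.5 22.7 24.1 45.6]
   z 15 27 1250 mid bbox [ 532.4 -194.    21.5] [110.7 112.6  10.8] [array([ 532. , -195.6,   44.5]), np.float64(8.4)] meanz 22.4
   z 38 48 128 mid bbox [ 532.  -195.2   42.8] [50.5 49.4  9.2] [array([ 532. , -195.3,   23.6]), np.float64(1.6)] meanz 44.1
top [ 195  201   41   41 1138] [479.4 188.7  14.6] z pct [ 2.5  4.7  6.1  8.2 61. ]
   z 54 66 159 mid bbox [483.2 186.6  58.2] [94.9 95.9  7.9] [array([483.7, 187.1,  47. ]), np.float64(1.0)] meanz 58.9
knob 90 [ 531.68816492 -194.35789287   75.77882822] [[ 523.3 -204.4   70.5]
 [ 541.8 -184.5   78.8]]
scene [270 154  40  35 541] [479.3 198.   19.5] z pct [ 3.8  6.3  7.4 11.8 62. ]
   z 54 66 125 mid bbox [492.  189.8  59.3] [85.4 95.9  7.9] [array([484.8, 188.6,  47.9]), np.float64(1.3)] meanz 60.2
scene [  96  218   56   50 1726] [ 540.9 -195.    25.5] z pct [20.4 22.8 23.8 24.9 46.7]
   z 15 27 1557 mid bbox [ 534.3 -194.9   21.6] [115.5 115.7  10.7] [array([ 531.5, -195.8,   46.7]), np.float64(8.8)] meanz 23.5
   z 38 48 146 mid bbox [ 535.2 -195.4   43.8] [48.8 50.5  8.3] [array([ 533.8, -195.3,   23.2]), np.float64(1.6)] meanz 45.1
knob 126 [ 535.82512523 -194.24312777   75.49402439] [[ 525.3 -204.2   68. ]
 [ 544.3 -184.8   79. ]]
```

```bash
cat >> h.py <<'E'
def go(x,y,z,q=(2**-.5,2**-.5,0,0)):
    st=arm.read_state(); R=Ro.from_quat(st["ee_rot"]); T=Ro.from_quat(q)
    print("clock",round(st["clock"],2),"pos",st["position"].round(1),"hand",round(st["gripper_width"],1),"F",st["contact_force"].round(1))
    print(" tool shift",R.inv().apply(np.array([x,y,z])-st["position"]).round(1),"rotvec",(R.inv()*T).as_rotvec().round(3),"shift in new frame",T.inv().apply(np.array([x,y,z])-st["position"]).round(1))
E
python3 - <<'E'
from h import *
go(532.5,-195,150)
E
python3 -m jog '[{"rz":0.1},{"rz":0.1},{"rz":0.05,"dx":10},{"dx":35},{"dx":35}]'
python3 - <<'E'
from h import *
go(532.5,-195,150)
E
```

```text
clock 0.2 pos [ 156.2 -604.8  230.6] hand 85.6 F [-0.   0.8  0.3]
 tool shift [302.6 466.8  81. ] rotvec [-0.    -0.001  0.253] shift in new frame [409.8 376.3  80.6]
clock 0.2 pos [ 156.2 -604.8  230.6] hand 85.6 F [-0.   0.8  0.3]
 tool shift [302.6 466.8  81. ] rotvec [-0.    -0.001  0.253] shift in new frame [409.8 376.3  80.6]$[0]: bad value
```

```bash
python3 -m jog '[{"hand":85,"dx":0,"dy":0,"dz":0,"rx":0,"ry":0,"rz":0.1},{"hand":85,"dx":0,"dy":0,"dz":0,"rx":0,"ry":0,"rz":0.1},{"hand":85,"dx":10,"dy":0,"dz":0,"rx":0,"ry":0,"rz":0.05},{"hand":85,"dx":35,"dy":0,"dz":0,"rx":0,"ry":0,"rz":0},{"hand":85,"dx":35,"dy":0,"dz":0,"rx":0,"ry":0,"rz":0}]'
python3 - <<'E'
from h import *
go(532.5,-195,150)
E
```

```text
clock: 0.62
position: [155.4, -524.6, 230.0]
ee_rot: [0.707, 0.708, 0.0, -0.001]
contact_force: [0.3, 0.6, 0.1]
gripper_width: 85.2
clock 0.62 pos [ 155.4 -524.6  230. ] hand 85.2 F [0.3 0.6 0.1]
 tool shift [329.  377.6  80.2] rotvec [-0.001 -0.002  0.001] shift in new frame [329.6 377.1  80. ]
```

```bash
python3 -m jog '[{"hand":85,"dx":35,"dy":0,"dz":0,"rx":0,"ry":0,"rz":0},{"hand":85,"dx":30,"dy":15,"dz":0,"rx":0,"ry":0,"rz":0},{"hand":85,"dx":25,"dy":25,"dz":0,"rx":0,"ry":0,"rz":0},{"hand":85,"dx":25,"dy":25,"dz":0,"rx":0,"ry":0,"rz":0},{"hand":85,"dx":25,"dy":30,"dz":0,"rx":0,"ry":0,"rz":0}]'
python3 -m jog '[{"hand":85,"dx":25,"dy":30,"dz":0,"rx":0,"ry":0,"rz":0},{"hand":85,"dx":25,"dy":30,"dz":0,"rx":0,"ry":0,"rz":0},{"hand":85,"dx":25,"dy":30,"dz":0,"rx":0,"ry":0,"rz":0},{"hand":85,"dx":25,"dy":30,"dz":0,"rx":0,"ry":0,"rz":0},{"hand":85,"dx":25,"dy":30,"dz":0,"rx":0,"ry":0,"rz":0}]'
python3 - <<'E'
from h import *
go(532.5,-195,150)
E
```

```text
clock: 1.03
position: [250.2, -383.3, 231.6]
ee_rot: [0.707, 0.708, 0.0, 0.0]
contact_force: [1.6, -0.3, 0.8]
gripper_width: 84.8
clock: 1.45
position: [400.9, -257.8, 231.5]
ee_rot: [0.706, 0.708, 0.0, 0.0]
contact_force: [0.5, -1.0, 0.1]
gripper_width: 84.9
clock 1.45 pos [ 400.9 -257.8  231.5] hand 84.9 F [ 0.5 -1.   0.1]
 tool shift [ 62.4 131.8  81.6] rotvec [0.    0.    0.003] shift in new frame [ 62.8 131.6  81.5]
```

```bash
python3 -m jog '[{"hand":85,"dx":16,"dy":33,"dz":10,"rx":0,"ry":0,"rz":0},{"hand":85,"dx":16,"dy":33,"dz":20,"rx":0,"ry":0,"rz":0},{"hand":85,"dx":16,"dy":33,"dz":20,"rx":0,"ry":0,"rz":0},{"hand":85,"dx":15,"dy":33,"dz":20,"rx":0,"ry":0,"rz":0},{"hand":85,"dx":0,"dy":0,"dz":0,"rx":0,"ry":0,"rz":0}]'
python3 -m jog '[{"hand":85,"dx":0,"dy":0,"dz":0,"rx":0,"ry":0,"rz":0},{"hand":85,"dx":0,"dy":0,"dz":0,"rx":0,"ry":0,"rz":0}]'
python3 - <<'E'
from h import *
go(532.5,-195,49)
img,W,u,v,d,st=cloud("wrist")
go(532.5,-195,49)
cv2.imwrite("pics/w1.png",img[:,:,::-1])
hsv=cv2.cvtColor(img,cv2.COLOR_RGB2HSV).astype(int)
red=((hsv[...,0]<6)|(hsv[...,0]>172))&(hsv[...,1]>150)
def rep(n,m):
    q=W[m]; q=q[np.isfinite(q[:,0])]
    if len(q)<20: print(n,len(q));return
    print(n,len(q),((q.min(0)+q.max(0))/2).round(1),(q.max(0)-q.min(0)).round(1),[np.round(x,1) for x in circ(q[:,:2])],q[:,2].mean().round(1))
near=np.hypot(W[...,0]-532,W[...,1]+195)<70
rep("collar",red&near&(W[...,2]>39)&(W[...,2]<50))
rep("knob",near&(W[...,2]>73)&(W[...,2]<83)&(np.hypot(W[...,0]-532,W[...,1]+195)<22))
E
```

```text
clock: 1.87
position: [534.3, -193.3, 155.9]
ee_rot: [0.705, 0.709, -0.002, -0.003]
contact_force: [0.1, -0.7, -0.8]
gripper_width: 85.1
clock: 2.03
position: [531.3, -196.1, 161.1]
ee_rot: [0.706, 0.708, -0.0, -0.0]
contact_force: [1.0, -0.7, 1.4]
gripper_width: 85.2
clock 2.03 pos [ 531.3 -196.1  161.1] hand 85.2 F [ 1.  -0.7  1.4]
 tool shift [  1.1   1.4 112.1] rotvec [-0.001  0.     0.003] shift in new frame [  1.1   1.2 112.1]
clock 2.08 pos [ 531.1 -196.5  162. ] hand 84.9 F [-0.9 -0.6  0.8]
 tool shift [  1.5   1.3 113. ] rotvec [0.    0.    0.003] shift in new frame [  1.5   1.4 113. ]
collar 747 [ 531.  -193.4   43.4] [50.4 50.8  8.7] [array([ 531.2, -193.3,   23.1]), np.float64(1.7)] 45.0
knob 517 [ 531.3 -193.3   76.3] [22.6 22.6  6.3] [array([ 530.7, -193.4,    8.2]), np.float64(2.8)] 77.1
```

View pics/w1.png

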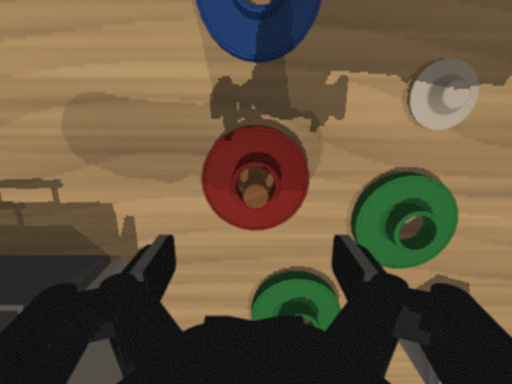

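The wrist view shows the knob at (256,190), centred between the open jaws. Depth from this camera puts it at about (531, -193). I'll descend on it.

```bash
python3 -m jog '[{"hand":85,"dx":2,"dy":0.5,"dz":25,"rx":0,"ry":0,"rz":0},{"hand":85,"dx":0,"dy":0,"dz":30,"rx":0,"ry":0,"rz":0},{"hand":85,"dx":0,"dy":0,"dz":25,"rx":0,"ry":0,"rz":0},{"hand":85,"dx":0,"dy":0,"dz":20,"rx":0,"ry":0,"rz":0},{"hand":60,"dx":0,"dy":0,"dz":12,"rx":0,"ry":0,"rz":0}]'
python3 -m jog '[{"hand":55,"dx":0,"dy":0,"dz":0,"rx":0,"ry":0,"rz":0},{"hand":50,"dx":0,"dy":0,"dz":0,"rx":0,"ry":0,"rz":0},{"hand":40,"dx":0,"dy":0,"dz":0,"rx":0,"ry":0,"rz":0}]'
python3 - <<'E'
from h import *
for i in range(4): go(532,-194,48)
img,W,u,v,d,st=cloud("wrist")
cv2.imwrite("pics/w2.png",img[:,:,::-1])
img,W,u,v,d,st=cloud("scene")
cv2.imwrite("pics/s2.png",cv2.resize(img[170:290,60:220,::-1],(800,600)))
E
```

```text
clock: 2.5
position: [530.2, -194.9, 48.7]
ee_rot: [0.707, 0.707, -0.0, -0.0]
contact_force: [-0.8, -0.4, 0.8]
gripper_width: 74.9
clock: 2.75
position: [532.8, -194.8, 51.4]
ee_rot: [0.706, 0.708, 0.001, 0.001]
contact_force: [0.0, -0.1, 0.7]
gripper_width: 40.5
clock 2.75 pos [ 532.8 -194.8   51.4] hand 40.5 F [ 0.  -0.1  0.7]
 tool shift [ 0.8 -0.8  3.4] rotvec [0.003 0.001 0.002] shift in new frame [ 0.8 -0.8  3.4]
clock 2.75 pos [ 532.8 -194.8   51.4] hand 40.5 F [ 0.  -0.1  0.7]
 tool shift [ 0.8 -0.8  3.4] rotvec [0.003 0.001 0.002] shift in new frame [ 0.8 -0.8  3.4]
clock 2.75 pos [ 532.8 -194.8   51.4] hand 40.5 F [ 0.  -0.1  0.7]
 tool shift [ 0.8 -0.8  3.4] rotvec [0.003 0.001 0.002] shift in new frame [ 0.8 -0.8  3.4]
clock 2.75 pos [ 532.8 -194.8   51.4] hand 40.5 F [ 0.  -0.1  0.7]
 tool shift [ 0.8 -0.8  3.4] rotvec [0.003 0.001 0.002] shift in new frame [ 0.8 -0.8  3.4]
```

View pics/w2.png

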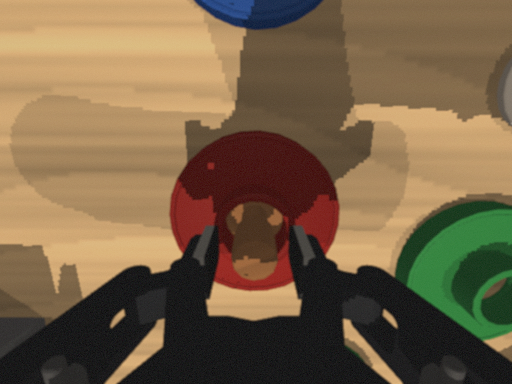

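View pics/s2.png

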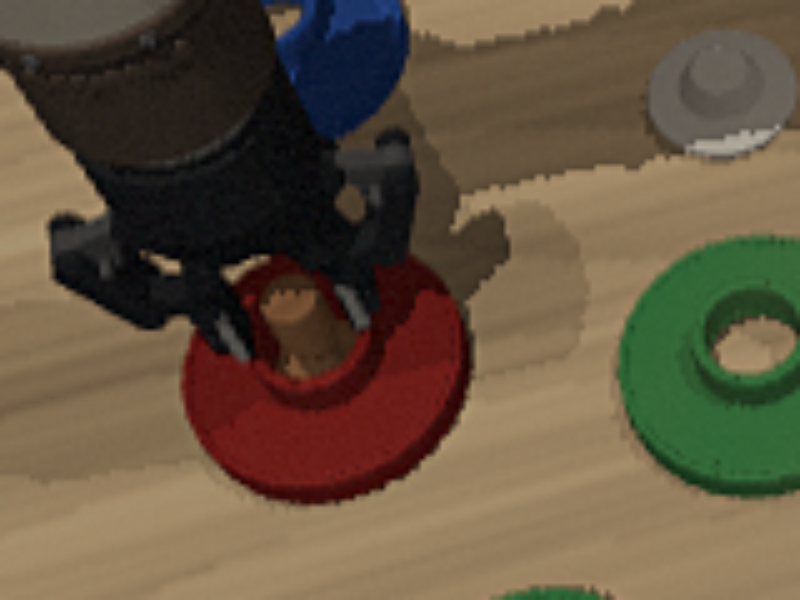

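The jaws straddle the knob above the collar, so I'll close.

```bash
python3 -m jog '[{"hand":30,"dx":0,"dy":0,"dz":0,"rx":0,"ry":0,"rz":0},{"hand":26,"dx":0,"dy":0,"dz":0,"rx":0,"ry":0,"rz":0},{"hand":22,"dx":0,"dy":0,"dz":0,"rx":0,"ry":0,"rz":0},{"hand":10,"dx":0,"dy":0,"dz":0,"rx":0,"ry":0,"rz":0},{"hand":10,"dx":0,"dy":0,"dz":0,"rx":0,"ry":0,"rz":0}]'
python3 -m jog '[{"hand":10,"dx":0,"dy":0,"dz":0,"rx":0,"ry":0,"rz":0},{"hand":10,"dx":0,"dy":0,"dz":0,"rx":0,"ry":0,"rz":0},{"hand":10,"dx":0,"dy":0,"dz":0,"rx":0,"ry":0,"rz":0}]'
python3 -m jog '[{"hand":10,"dx":0,"dy":0,"dz":-3,"rx":0,"ry":0,"rz":0},{"hand":10,"dx":0,"dy":0,"dz":-4,"rx":0,"ry":0,"rz":0},{"hand":10,"dx":0,"dy":0,"dz":-6,"rx":0,"ry":0,"rz":0},{"hand":10,"dx":0,"dy":0,"dz":-8,"rx":0,"ry":0,"rz":0},{"hand":10,"dx":0,"dy":0,"dz":-10,"rx":0,"ry":0,"rz":0}]'
python3 -m jog '[{"hand":10,"dx":0,"dy":0,"dz":-10,"rx":0,"ry":0,"rz":0},{"hand":10,"dx":0,"dy":0,"dz":0,"rx":0,"ry":0,"rz":0},{"hand":10,"dx":0,"dy":0,"dz":0,"rx":0,"ry":0,"rz":0}]'
python3 - <<'E'
from h import *
go(532,-194,48)
img,W,u,v,d,st=cloud("scene")
cv2.imwrite("pics/s3.png",cv2.resize(img[150:290,60:247,::-1],(800,600)))
E
```

```text
clock: 3.27
position: [532.4, -194.4, 50.4]
ee_rot: [0.706, 0.708, 0.0, 0.001]
contact_force: [-2.3, -0.0, 5.9]
gripper_width: 22.5
clock: 3.52
position: [532.4, -194.4, 50.4]
ee_rot: [0.706, 0.708, 0.0, 0.001]
contact_force: [-1.9, -0.5, 5.8]
gripper_width: 22.2
clock: 3.93
position: [531.5, -194.0, 80.4]
ee_rot: [0.706, 0.708, -0.001, -0.001]
contact_force: [-0.6, 0.5, -2.8]
gripper_width: 22.1
clock: 4.18
position: [532.6, -194.1, 91.5]
ee_rot: [0.706, 0.708, 0.001, 0.001]
contact_force: [-0.9, -0.4, -3.7]
gripper_width: 22.2
clock 4.18 pos [ 532.6 -194.1   91.5] hand 22.2 F [-0.9 -0.4 -3.7]
 tool shift [ 0.2 -0.7 43.5] rotvec [0.002 0.    0.003] shift in new frame [ 0.1 -0.6 43.5]
```

View pics/s3.png

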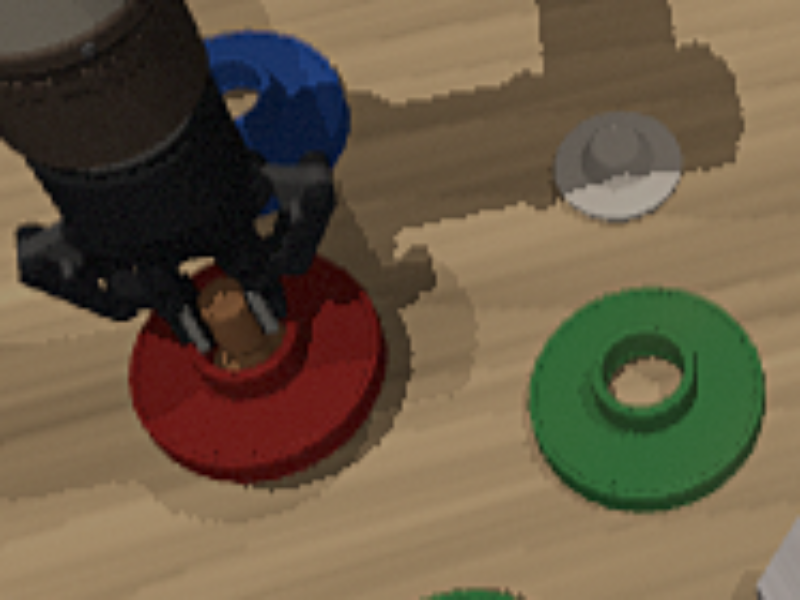

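The picture shows both lids clear of the shelf, still nested, with the knob gripped at (225,310). The weight reading (-3.7 N) agrees. I'll raise them and carry them across.

```bash
python3 -m jog '[{"hand":10,"dx":0,"dy":0,"dz":-8,"rx":0,"ry":0,"rz":0},{"hand":10,"dx":0,"dy":0,"dz":-15,"rx":0,"ry":0,"rz":0},{"hand":10,"dx":0,"dy":0,"dz":-18,"rx":0,"ry":0,"rz":0},{"hand":10,"dx":5,"dy":0,"dz":-16,"rx":0,"ry":0,"rz":0},{"hand":10,"dx":10,"dy":0,"dz":-10,"rx":0,"ry":0,"rz":0}]'
python3 -m jog '[{"hand":10,"dx":15,"dy":-2,"dz":-5,"rx":0,"ry":0,"rz":0},{"hand":10,"dx":20,"dy":-3,"dz":0,"rx":0,"ry":0,"rz":0},{"hand":10,"dx":22,"dy":-3,"dz":0,"rx":0,"ry":0,"rz":0},{"hand":10,"dx":22,"dy":-3,"dz":0,"rx":0,"ry":0,"rz":0},{"hand":10,"dx":22,"dy":-3,"dz":0,"rx":0,"ry":0,"rz":0}]'
python3 -m jog '[{"hand":10,"dx":22,"dy":-3,"dz":0,"rx":0,"ry":0,"rz":0},{"hand":10,"dx":22,"dy":-3,"dz":0,"rx":0,"ry":0,"rz":0},{"hand":10,"dx":22,"dy":-3,"dz":0,"rx":0,"ry":0,"rz":0},{"hand":10,"dx":22,"dy":-3,"dz":0,"rx":0,"ry":0,"rz":0},{"hand":10,"dx":22,"dy":-3,"dz":0,"rx":0,"ry":0,"rz":0}]'
python3 - <<'E'
from h import *
go(484,187.5,165)
E
```

```text
clock: 4.65
position: [532.5, -179.7, 159.2]
ee_rot: [0.706, 0.708, 0.0, 0.001]
contact_force: [0.4, 0.7, -2.5]
gripper_width: 22.2
clock: 5.07
position: [516.9, -76.8, 162.2]
ee_rot: [0.706, 0.708, -0.0, -0.0]
contact_force: [0.7, 0.1, -3.7]
gripper_width: 22.3
clock: 5.48
position: [501.5, 33.2, 162.2]
ee_rot: [0.706, 0.708, -0.0, -0.0]
contact_force: [0.9, 0.3, -3.4]
gripper_width: 22.5
clock 5.48 pos [501.5  33.2 162.2] hand 22.5 F [ 0.9  0.3 -3.4]
 tool shift [154.4 -17.   -2.7] rotvec [-0.001  0.     0.003] shift in new frame [154.3 -17.5  -2.8]
```

```bash
python3 -m jog '[{"hand":10,"dx":22,"dy":-3,"dz":0,"rx":0,"ry":0,"rz":0},{"hand":10,"dx":22,"dy":-3,"dz":0,"rx":0,"ry":0,"rz":0},{"hand":10,"dx":22,"dy":-3,"dz":0,"rx":0,"ry":0,"rz":0},{"hand":10,"dx":22,"dy":-3,"dz":0,"rx":0,"ry":0,"rz":0},{"hand":10,"dx":20,"dy":-2,"dz":0,"rx":0,"ry":0,"rz":0}]'
python3 -m jog '[{"hand":10,"dx":18,"dy":-2,"dz":0,"rx":0,"ry":0,"rz":0},{"hand":10,"dx":14,"dy":-1,"dz":0,"rx":0,"ry":0,"rz":0},{"hand":10,"dx":9,"dy":0,"dz":0,"rx":0,"ry":0,"rz":0},{"hand":10,"dx":5,"dy":0,"dz":0,"rx":0,"ry":0,"rz":0},{"hand":10,"dx":0,"dy":0,"dz":0,"rx":0,"ry":0,"rz":0}]'
python3 -m jog '[{"hand":10,"dx":0,"dy":0,"dz":0,"rx":0,"ry":0,"rz":0},{"hand":10,"dx":0,"dy":0,"dz":0,"rx":0,"ry":0,"rz":0}]'
python3 - <<'E'
from h import *
go(484,187.5,165)
for n in ["scene","top","wrist"]:
    img,W,u,v,d,st=cloud(n)
    cv2.imwrite(f"pics/{n}4.png",cv2.resize(img[:,:,::-1],(800,600)))
    np.savez(f"c4_{n}.npz",img=img,W=W)
go(484,187.5,165)
E
```

```text
clock: 5.9
position: [487.0, 141.2, 162.3]
ee_rot: [0.706, 0.708, -0.0, -0.0]
contact_force: [0.6, 0.8, -3.4]
gripper_width: 22.2
clock: 6.32
position: [484.9, 186.4, 162.3]
ee_rot: [0.706, 0.708, -0.0, -0.0]
contact_force: [0.3, 0.1, -3.6]
gripper_width: 22.2
clock: 6.48
position: [484.8, 184.9, 162.3]
ee_rot: [0.706, 0.708, -0.0, -0.0]
contact_force: [0.2, -0.5, -3.8]
gripper_width: 22.2
clock 6.48 pos [484.8 184.9 162.3] hand 22.2 F [ 0.2 -0.5 -3.8]
 tool shift [ 2.6 -0.8 -2.7] rotvec [-0.001  0.     0.002] shift in new frame [ 2.6 -0.8 -2.7]
clock 6.63 pos [485.  185.  162.4] hand 22.3 F [-0.5  0.3 -3.3]
 tool shift [ 2.5 -1.  -2.6] rotvec [-0.     0.     0.002] shift in new frame [ 2.5 -1.  -2.6]
```

View pics/scene4.png

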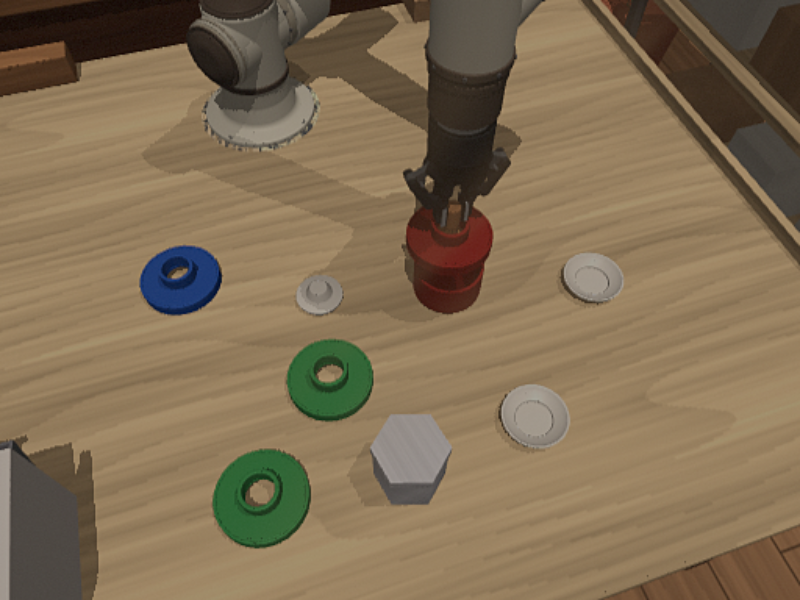

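View pics/top4.png

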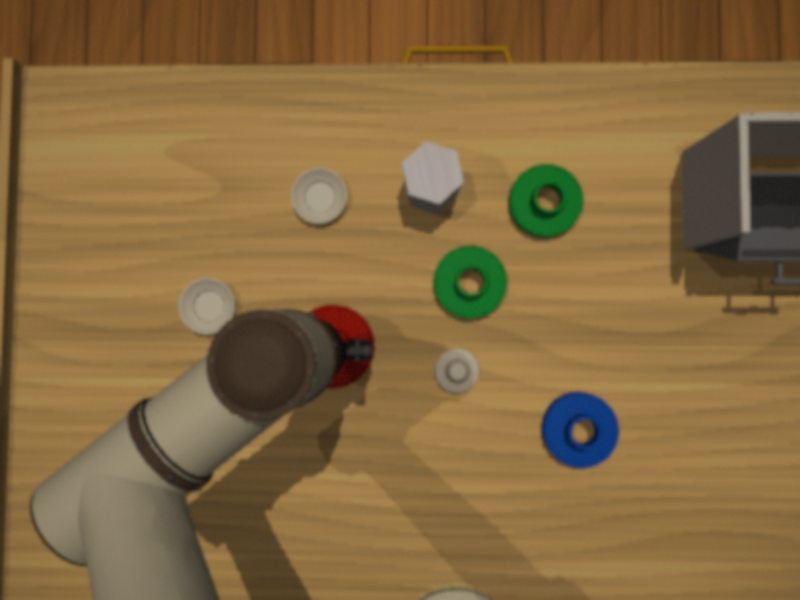

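View pics/wrist4.png

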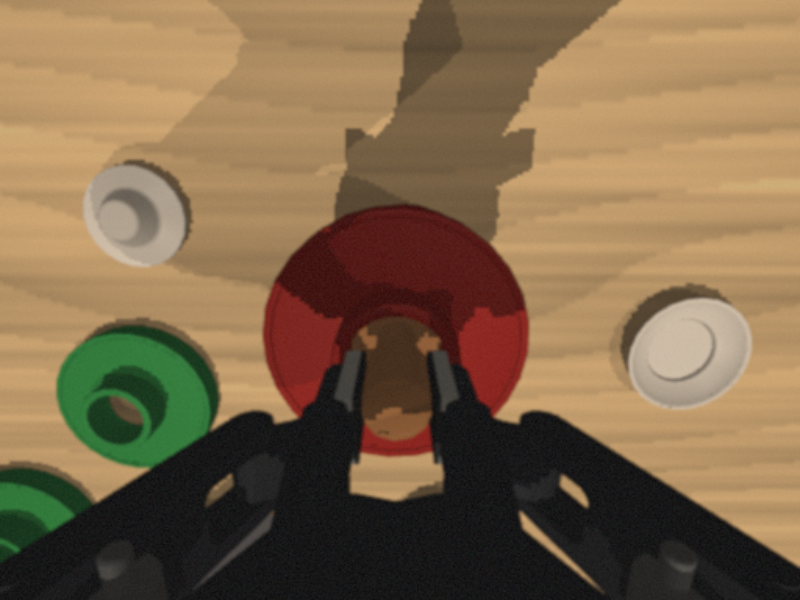

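The scene picture shows the lids at (450,245), hanging over the box at (448,290). I'll work out the relative alignment from that single camera so calibration error largely cancels.

```bash
python3 - <<'E'
from h import *
z=np.load("c4_scene.npz"); W=z["W"]; img=z["img"]
hsv=cv2.cvtColor(img,cv2.COLOR_RGB2HSV).astype(int)
red=((hsv[...,0]<6)|(hsv[...,0]>172))&(hsv[...,1]>150)
near=(np.hypot(W[...,0]-484,W[...,1]-188)<75)
h=W[red&near][:,2]; print(np.histogram(h,bins=np.arange(0,170,5)))
for a,b,r in [(5,50,51),(116,131,59),(136,152,None),(10,30,51),(30,50,51)]:
    p=W[red&near&(W[...,2]>a)&(W[...,2]<b)]
    if a==116: p=p[np.hypot(p[:,0]-484,p[:,1]-188)>52]
    print(a,b,len(p),[np.round(x,2) for x in circ(p[:,:2],r)])
# plate tilt
p=W[red&near&(W[...,2]>128)&(W[...,2]<142)]; p=p[(np.hypot(p[:,0]-484,p[:,1]-188)<54)]
A=np.c_[p[:,:2]-[484,188],np.ones(len(p))]
c=np.linalg.lstsq(A,p[:,2],rcond=None)[0]; print("plate",len(p),c)
z0=np.load("c4_wrist.npz");W=z0["W"];img=z0["img"]
hsv=cv2.cvtColor(img,cv2.COLOR_RGB2HSV).astype(int)
red=((hsv[...,0]<6)|(hsv[...,0]>172))&(hsv[...,1]>150)
for a,b in [(125,142),(150,165)]:
    p=W[red&(W[...,2]>a)&(W[...,2]<b)]
    p=p[np.hypot(p[:,0]-484,p[:,1]-188)<70]
    q=p[cv2.convexHull(p[:,:2].astype(np.float32),returnPoints=False)[:,0]]
    print(a,b,len(p),q.shape,circ(q[:,:2],59 if a==125 else 26),p.mean(0))
# previous top view box rerun from scene fit at start: rim
E
```

```text
(array([ 15,  78,  18,   8,  14,  16,  14,  15,  13,  18,  19,  61,  53,
         0,   0,   0,   0,   0,   0,   0,   0,   0,   0,  26,  33,  36,
       425, 585,   0,   0,   6,  60,   1]), array([  0,   5,  10,  15,  20,  25,  30,  35,  40,  45,  50,  55,  60,
        65,  70,  75,  80,  85,  90,  95, 100, 105, 110, 115, 120, 125,
       130, 135, 140, 145, 150, 155, 160, 165]))
5 50 194 [array([524.65, 200.86]), np.float64(10.17)]
116 131 98 [array([483.88, 183.95]), np.float64(0.73)]
136 152 275 [array([484.97, 181.64,  45.73]), np.float64(9.23)]
10 30 56 [array([483.25, 189.17]), np.float64(0.72)]
30 50 60 [array([483.04, 189.31]), np.float64(0.77)]
plate 762 [ 1.77403521e-03 -6.46847135e-04  1.35266906e+02]
125 142 12738 (67, 3) (array([484.18553762, 185.38991289]), np.float64(1.1989854061355472)) [466.23412764 185.513188   135.41942301]
150 165 1174 (36, 3) (array([484.19615676, 185.63862993]), np.float64(0.14884187287937095)) [467.32190923 185.54603342 156.43779184]
```

```bash
python3 -m jog '[{"hand":10,"dx":3,"dy":-1,"dz":0,"rx":0,"ry":0,"rz":0},{"hand":10,"dx":0,"dy":0,"dz":10,"rx":0,"ry":0,"rz":0},{"hand":10,"dx":0,"dy":0,"dz":14,"rx":0,"ry":0,"rz":0},{"hand":10,"dx":0,"dy":0,"dz":12,"rx":0,"ry":0,"rz":0},{"hand":10,"dx":0,"dy":0,"dz":6,"rx":0,"ry":0,"rz":0}]'
python3 -m jog '[{"hand":10,"dx":0,"dy":0,"dz":4,"rx":0,"ry":0,"rz":0},{"hand":10,"dx":0,"dy":0,"dz":0,"rx":0,"ry":0,"rz":0},{"hand":10,"dx":0,"dy":0,"dz":0,"rx":0,"ry":0,"rz":0}]'
python3 - <<'E'
from h import *
go(484,188,98)
img,W,u,v,d,st=cloud("scene")
cv2.imwrite("pics/s5.png",cv2.resize(img[110:215,220:360,::-1],(800,600)))
hsv=cv2.cvtColor(img,cv2.COLOR_RGB2HSV).astype(int)
red=((hsv[...,0]<6)|(hsv[...,0]>172))&(hsv[...,1]>150)
rr=np.hypot(W[...,0]-484,W[...,1]-188); near=rr<75
print(np.histogram(W[red&near][:,2],bins=np.arange(0,120,5)))
for a,b,r in [(8,28,51),(28,50,51),(71,82,59)]:
    p=W[red&near&(W[...,2]>a)&(W[...,2]<b)&(rr>40)]
    print(a,b,len(p),[np.round(x,2) for x in circ(p[:,:2],r)])
E
```

```text
clock: 7.05
position: [482.8, 188.0, 118.2]
ee_rot: [0.706, 0.708, -0.002, -0.0]
contact_force: [-0.2, -0.1, -3.8]
gripper_width: 22.2
clock: 7.3
position: [484.2, 188.8, 116.5]
ee_rot: [0.706, 0.708, 0.0, 0.0]
contact_force: [-0.0, 0.0, -2.5]
gripper_width: 22.1
clock 7.3 pos [484.2 188.8 116.5] hand 22.1 F [-0.   0.  -2.5]
 tool shift [-0.8 -0.2 18.5] rotvec [ 0.    -0.     0.003] shift in new frame [-0.8 -0.2 18.5]
(array([  1,   6,  21,  12,   8,  14,  11,  10,  14,   7,   6,   4,   0,
         1,  19,  20,  21, 538, 358,  14,  13,  22,  52]), array([  0,   5,  10,  15,  20,  25,  30,  35,  40,  45,  50,  55,  60,
        65,  70,  75,  80,  85,  90,  95, 100, 105, 110, 115]))
8 28 55 [array([483.41, 189.49]), np.float64(0.76)]
28 50 47 [array([483.36, 189.43]), np.float64(0.72)]
71 82 46 [array([483.34, 187.85]), np.float64(0.84)]
```

View pics/s5.png

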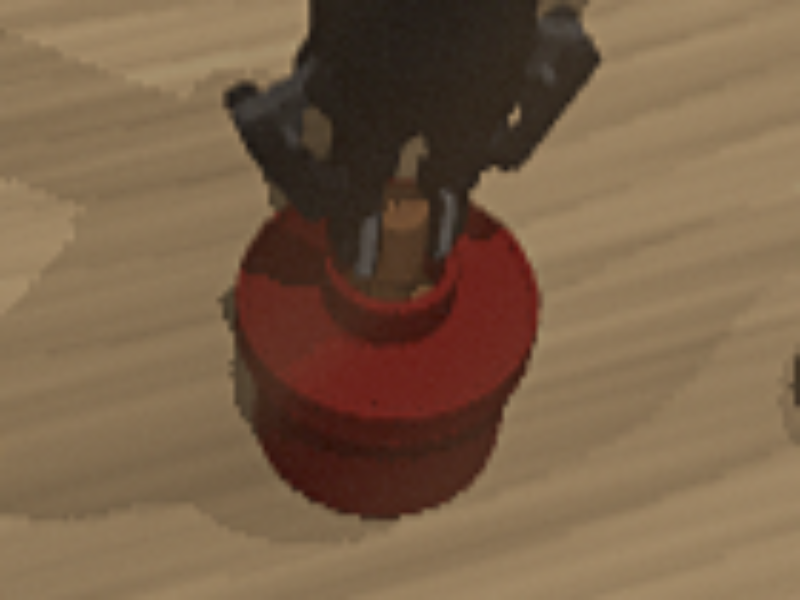

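The picture shows the cover just above the box, centred left to right. The fits differ by about 1.6 mm in y, so I'll shift 1 mm and lower while watching the force.

```bash
python3 -m jog '[{"hand":10,"dx":1,"dy":0,"dz":2,"rx":0,"ry":0,"rz":0},{"hand":10,"dx":0,"dy":0,"dz":3,"rx":0,"ry":0,"rz":0},{"hand":10,"dx":0,"dy":0,"dz":3,"rx":0,"ry":0,"rz":0}]'
python3 -m jog '[{"hand":10,"dx":0,"dy":0,"dz":2,"rx":0,"ry":0,"rz":0},{"hand":10,"dx":0,"dy":0,"dz":2,"rx":0,"ry":0,"rz":0}]'
python3 -m jog '[{"hand":10,"dx":0,"dy":0,"dz":2,"rx":0,"ry":0,"rz":0},{"hand":10,"dx":0,"dy":0,"dz":0,"rx":0,"ry":0,"rz":0}]'
```

```text
clock: 7.6
position: [484.1, 190.0, 108.6]
ee_rot: [0.706, 0.708, 0.001, 0.0]
contact_force: [-0.4, 0.1, -2.9]
gripper_width: 22.4
clock: 7.77
position: [483.8, 189.6, 104.1]
ee_rot: [0.706, 0.708, -0.0, -0.0]
contact_force: [-0.7, -1.0, -3.1]
gripper_width: 22.7
clock: 7.93
position: [483.7, 189.5, 101.9]
ee_rot: [0.706, 0.708, -0.0, -0.0]
contact_force: [-0.6, -0.7, -2.7]
gripper_width: 22.3
```

```bash
python3 -m jog '[{"hand":10,"dx":0,"dy":0,"dz":1,"rx":0,"ry":0,"rz":0},{"hand":10,"dx":0,"dy":0,"dz":1,"rx":0,"ry":0,"rz":0},{"hand":10,"dx":0,"dy":0,"dz":0,"rx":0,"ry":0,"rz":0}]'
python3 -m jog '[{"hand":10,"dx":0,"dy":0,"dz":1,"rx":0,"ry":0,"rz":0},{"hand":10,"dx":0,"dy":0,"dz":0,"rx":0,"ry":0,"rz":0}]'
python3 -m jog '[{"hand":10,"dx":0,"dy":0,"dz":0.7,"rx":0,"ry":0,"rz":0},{"hand":10,"dx":0,"dy":0,"dz":0,"rx":0,"ry":0,"rz":0}]'
```

```text
clock: 8.18
position: [483.9, 189.7, 100.3]
ee_rot: [0.706, 0.708, -0.0, -0.0]
contact_force: [0.0, -0.7, -3.7]
gripper_width: 21.9
clock: 8.35
position: [483.9, 189.7, 99.3]
ee_rot: [0.706, 0.708, -0.0, -0.0]
contact_force: [-0.6, -0.5, -2.5]
gripper_width: 22.2
clock: 8.52
position: [483.9, 189.7, 98.6]
ee_rot: [0.706, 0.708, -0.0, -0.0]
contact_force: [-0.3, -0.1, -4.0]
gripper_width: 22.3
```

```bash
python3 -m jog '[{"hand":10,"dx":0,"dy":0,"dz":0.7,"rx":0,"ry":0,"rz":0},{"hand":10,"dx":0,"dy":0,"dz":0,"rx":0,"ry":0,"rz":0}]'
python3 -m jog '[{"hand":10,"dx":0,"dy":0,"dz":0.7,"rx":0,"ry":0,"rz":0},{"hand":10,"dx":0,"dy":0,"dz":0,"rx":0,"ry":0,"rz":0}]'
python3 - <<'E'
from h import *
img,W,u,v,d,st=cloud("scene")
cv2.imwrite("pics/s6.png",cv2.resize(img[110:215,220:360,::-1],(800,600)))
hsv=cv2.cvtColor(img,cv2.COLOR_RGB2HSV).astype(int)
red=((hsv[...,0]<6)|(hsv[...,0]>172))&(hsv[...,1]>150)
rr=np.hypot(W[...,0]-484,W[...,1]-188); near=rr<75
print(np.histogram(W[red&near][:,2],bins=np.arange(0,120,5)))
p=W[red&near&(W[...,2]>64)&(W[...,2]<82)&(rr<54)]
c=np.linalg.lstsq(np.c_[p[:,:2]-[484,188],np.ones(len(p))],p[:,2],rcond=None)[0]; print("plate",len(p),c)
E
```

```text
clock: 8.68
position: [483.9, 189.7, 98.4]
ee_rot: [0.706, 0.708, -0.0, 0.0]
contact_force: [-1.4, -0.7, 0.7]
gripper_width: 22.2
clock: 8.85
position: [484.0, 189.7, 98.4]
ee_rot: [0.706, 0.708, 0.0, 0.0]
contact_force: [-3.2, -1.5, 5.6]
gripper_width: 21.8
(array([  0,   8,  14,   9,  10,   7,   2,   3,   2,   0,   6,  18,  10,
       128, 741,  21,  17,  20,  61,   4,   0,   0,   0]), array([  0,   5,  10,  15,  20,  25,  30,  35,  40,  45,  50,  55,  60,
        65,  70,  75,  80,  85,  90,  95, 100, 105, 110, 115]))
plate 706 [-2.19800801e-03  1.72918943e-03  7.17954550e+01]
```

View pics/s6.png

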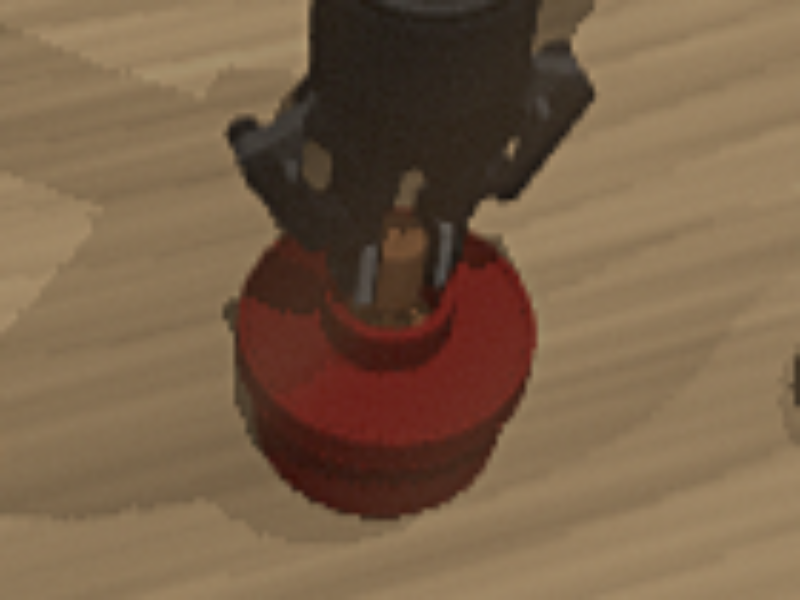

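Home: the plate is level at z of about 71.8 mm (71 expected), and resting contact is registered. I'll let go.

```bash
python3 -m jog '[{"hand":26,"dx":0,"dy":0,"dz":0,"rx":0,"ry":0,"rz":0},{"hand":34,"dx":0,"dy":0,"dz":0,"rx":0,"ry":0,"rz":0},{"hand":45,"dx":0,"dy":0,"dz":0,"rx":0,"ry":0,"rz":0},{"hand":60,"dx":0,"dy":0,"dz":0,"rx":0,"ry":0,"rz":0},{"hand":78,"dx":0,"dy":0,"dz":0,"rx":0,"ry":0,"rz":0}]'
python3 -m jog '[{"hand":78,"dx":0,"dy":0,"dz":0,"rx":0,"ry":0,"rz":0},{"hand":78,"dx":0,"dy":0,"dz":0,"rx":0,"ry":0,"rz":0},{"hand":78,"dx":0,"dy":0,"dz":0,"rx":0,"ry":0,"rz":0},{"hand":78,"dx":0,"dy":0,"dz":0,"rx":0,"ry":0,"rz":0},{"hand":78,"dx":0,"dy":0,"dz":0,"rx":0,"ry":0,"rz":0}]'
python3 - <<'E'
from h import *
go(484,189.5,98)
img,W,u,v,d,st=cloud("scene")
hsv=cv2.cvtColor(img,cv2.COLOR_RGB2HSV).astype(int)
red=((hsv[...,0]<6)|(hsv[...,0]>172))&(hsv[...,1]>150)
rr=np.hypot(W[...,0]-484,W[...,1]-188); near=rr<75
p=W[red&near&(W[...,2]>64)&(W[...,2]<82)&(rr<54)]
c=np.linalg.lstsq(np.c_[p[:,:2]-[484,188],np.ones(len(p))],p[:,2],rcond=None)[0]; print("plate",len(p),c)
for a,b,r in [(8,28,51),(28,44,51),(54,68,59)]:
    p=W[red&near&(W[...,2]>a)&(W[...,2]<b)&(rr>40)]
    print(a,b,len(p),[np.round(x,2) for x in circ(p[:,:2],r)])
img,W,u,v,d,st=cloud("wrist")
cv2.imwrite("pics/w6.png",img[:,:,::-1])
hsv=cv2.cvtColor(img,cv2.COLOR_RGB2HSV).astype(int)
red=((hsv[...,0]<6)|(hsv[...,0]>172))&(hsv[...,1]>150)
def rep(n,m,r):
    q=W[m]
    if len(q)<20: print(n,len(q));return
    h=q[cv2.convexHull(q[:,:2].astype(np.float32),returnPoints=False)[:,0]]
    print(n,len(q),[np.round(x,1) for x in circ(h[:,:2],r)],q[:,2].mean().round(1))
rr=np.hypot(W[...,0]-484,W[...,1]-189)
rep("collar",red&(W[...,2]>88)&(W[...,2]<99)&(rr<35),26)
rep("knob",(W[...,2]>121)&(W[...,2]<131)&(rr<18),12)
E
```

```text
clock: 9.32
position: [484.1, 189.8, 97.3]
ee_rot: [0.706, 0.708, 0.0, 0.0]
contact_force: [-0.7, -0.2, 0.3]
gripper_width: 68.1
clock: 9.73
position: [483.9, 189.7, 97.3]
ee_rot: [0.706, 0.708, -0.0, -0.0]
contact_force: [-0.0, -0.2, 0.7]
gripper_width: 78.1
clock 9.73 pos [483.9 189.7  97.3] hand 78.1 F [-0.  -0.2  0.7]
 tool shift [-0.2  0.1 -0.7] rotvec [-0.     0.     0.003] shift in new frame [-0.2  0.1 -0.7]
plate 716 [-8.47500786e-03 -3.86956328e-03  7.21294982e+01]
8 28 49 [array([483.21, 189.32]), np.float64(0.75)]
28 44 11 [array([482.54, 188.84]), np.float64(0.55)]
54 68 52 [array([482.15, 187.72]), np.float64(3.43)]
collar 1783 [array([482.7, 190.5]), np.float64(0.4)] 92.9
knob 1632 [array([482.7, 190.4]), np.float64(0.4)] 125.1
```

View pics/w6.png

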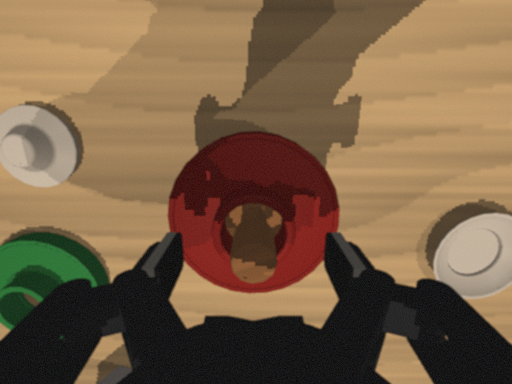

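Released. The knob top is at z 125.1 and the collar top at 92.9, concentric at (256,235) in the wrist view. Before lowering round the collar I'll measure where the fingertips sit at about 58 mm opening.

```bash
python3 -m jog '[{"hand":60,"dx":0,"dy":0,"dz":-2,"rx":0,"ry":0,"rz":0},{"hand":60,"dx":0,"dy":0,"dz":0,"rx":0,"ry":0,"rz":0},{"hand":60,"dx":0,"dy":0,"dz":0,"rx":0,"ry":0,"rz":0}]'
python3 - <<'E'
from h import *
go(484,189.5,98)
img,W,u,v,d,st=cloud("wrist")
cv2.imwrite("pics/w7.png",img[:,:,::-1])
dark=(img.max(2)<75)
T=(W-st["position"])@Ro.from_quat(st["ee_rot"]).as_matrix()
for s in (-1,1):
    m=(s*T[...,0]>28)&(s*T[...,0]<48)&(np.abs(T[...,1])<20)&(T[...,2]>-60)&(T[...,2]<8)
    p=T[m]; print(s,len(p),np.percentile(p[:,2],[0,50,90,95,99,100]).round(1), np.percentile(p[p[:,2]>np.percentile(p[:,2],80)],[2,98],axis=0).round(1), "inner face x",(s*p[p[:,2]>-25][:,0]).min() if (p[:,2]>-25).any() else None)
E
```

```text
clock: 10.08
position: [484.1, 189.8, 99.5]
ee_rot: [0.706, 0.708, 0.0, 0.0]
contact_force: [-0.5, -0.2, -0.0]
gripper_width: 59.9
clock 10.08 pos [484.1 189.8  99.5] hand 59.9 F [-0.5 -0.2 -0. ]
 tool shift [-0.3 -0.1  1.5] rotvec [ 0.    -0.     0.003] shift in new frame [-0.3 -0.1  1.5]
-1 3144 [-60.  -44.2 -18.3 -13.6  -8.1  -5.6] [[-42.  -12.1 -25.9]
 [-28.9   9.5  -7. ]] inner face x 28.676723028368116
1 2990 [-60.  -43.2 -17.8 -13.3  -8.2  -5.3] [[ 30.7 -12.  -25.3]
 [ 43.9   9.4  -6.8]] inner face x 30.519724220870387
```

View pics/w7.png

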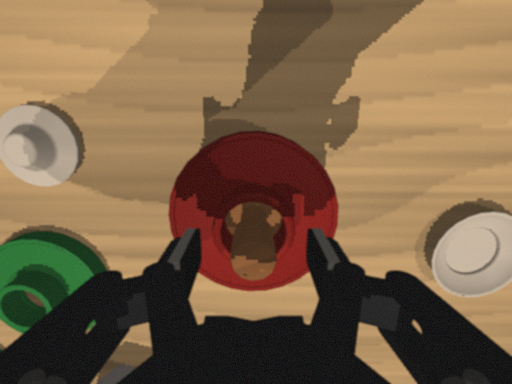

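Fingertips are about 5.5 mm behind the TCP at 60 mm, and the jaws are centred on the collar to within 1 mm. I'll go down 30 mm with them opened slightly.

```bash
python3 -m jog '[{"hand":68,"dx":0,"dy":0,"dz":0,"rx":0,"ry":0,"rz":0},{"hand":68,"dx":0,"dy":0,"dz":6,"rx":0,"ry":0,"rz":0},{"hand":68,"dx":0,"dy":0,"dz":8,"rx":0,"ry":0,"rz":0},{"hand":68,"dx":0,"dy":0,"dz":7,"rx":0,"ry":0,"rz":0},{"hand":68,"dx":0,"dy":0,"dz":5,"rx":0,"ry":0,"rz":0}]'
python3 -m jog '[{"hand":68,"dx":0,"dy":0,"dz":3.5,"rx":0,"ry":0,"rz":0},{"hand":66,"dx":0,"dy":0,"dz":0,"rx":0,"ry":0,"rz":0},{"hand":62,"dx":0,"dy":0,"dz":0,"rx":0,"ry":0,"rz":0},{"hand":58,"dx":0,"dy":0,"dz":0,"rx":0,"ry":0,"rz":0}]'
python3 - <<'E'
from h import *
go(484,189.5,69.5)
img,W,u,v,d,st=cloud("wrist"); cv2.imwrite("pics/w8.png",img[:,:,::-1])
img,W,u,v,d,st=cloud("scene"); cv2.imwrite("pics/s8.png",cv2.resize(img[110:215,220:360,::-1],(800,600)))
E
```

```text
clock: 10.55
position: [483.3, 189.3, 71.8]
ee_rot: [0.706, 0.708, -0.001, -0.0]
contact_force: [-0.5, 0.3, 0.3]
gripper_width: 68.4
clock: 10.88
position: [484.2, 189.8, 70.0]
ee_rot: [0.706, 0.708, 0.0, 0.0]
contact_force: [1.1, 0.4, 0.2]
gripper_width: 58.0
clock 10.88 pos [484.2 189.8  70. ] hand 58.0 F [1.1 0.4 0.2]
 tool shift [-0.3 -0.2  0.5] rotvec [ 0.    -0.     0.003] shift in new frame [-0.3 -0.2  0.5]
```

View pics/w8.png

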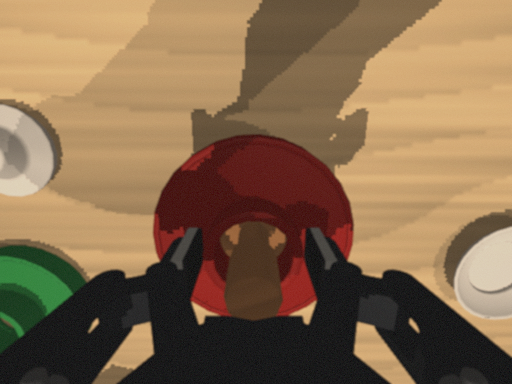

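View pics/s8.png

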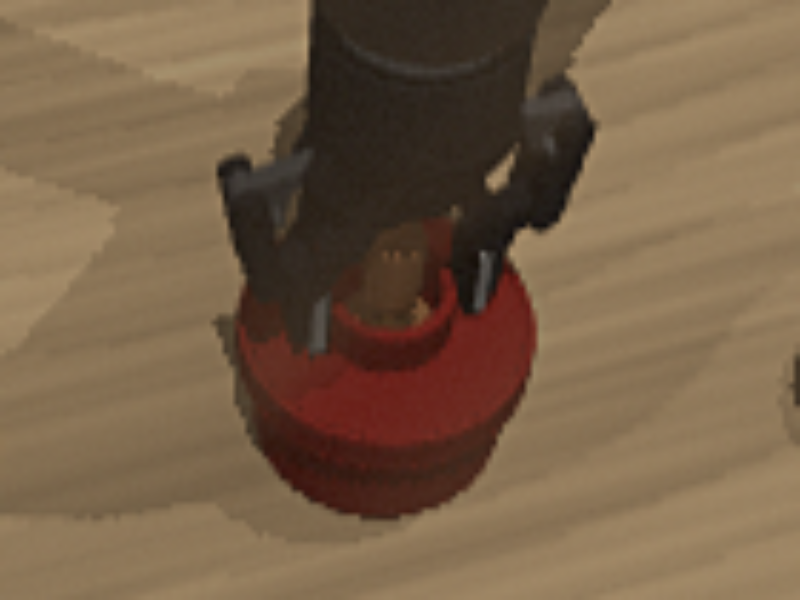

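Both fingers are outside the collar, with tips near the plate and the knob free between them. Closing on the collar.

```bash
python3 -m jog '[{"hand":55,"dx":0,"dy":0,"dz":0,"rx":0,"ry":0,"rz":0},{"hand":53,"dx":0,"dy":0,"dz":0,"rx":0,"ry":0,"rz":0},{"hand":51,"dx":0,"dy":0,"dz":0,"rx":0,"ry":0,"rz":0},{"hand":48,"dx":0,"dy":0,"dz":0,"rx":0,"ry":0,"rz":0},{"hand":40,"dx":0,"dy":0,"dz":0,"rx":0,"ry":0,"rz":0}]'
python3 -m jog '[{"hand":40,"dx":0,"dy":0,"dz":0,"rx":0,"ry":0,"rz":0},{"hand":40,"dx":0,"dy":0,"dz":0,"rx":0,"ry":0,"rz":0},{"hand":40,"dx":0,"dy":0,"dz":0,"rx":0,"ry":0,"rz":0}]'
python3 - <<'E'
from h import *
go(484,189.5,69.5)
img,W,u,v,d,st=cloud("wrist"); cv2.imwrite("pics/w9.png",img[:,:,::-1])
rr=np.hypot(W[...,0]-484,W[...,1]-189)
q=W[(W[...,2]>119)&(W[...,2]<131)&(rr<18)]; print(len(q),q.mean(0) if len(q) else '')
E
```

```text
clock: 11.4
position: [484.1, 189.8, 70.6]
ee_rot: [0.706, 0.708, 0.0, 0.0]
contact_force: [-0.8, -0.4, 5.5]
gripper_width: 49.8
clock: 11.65
position: [484.2, 189.8, 70.7]
ee_rot: [0.706, 0.708, 0.0, 0.0]
contact_force: [-0.9, -0.9, 4.4]
gripper_width: 50.1
clock 11.65 pos [484.2 189.8  70.7] hand 50.1 F [-0.9 -0.9  4.4]
 tool shift [-0.3 -0.2  1.2] rotvec [ 0.001 -0.     0.003] shift in new frame [-0.3 -0.2  1.2]
2518 [480.21622996 190.52018844 124.66846848]
```

View pics/w9.png

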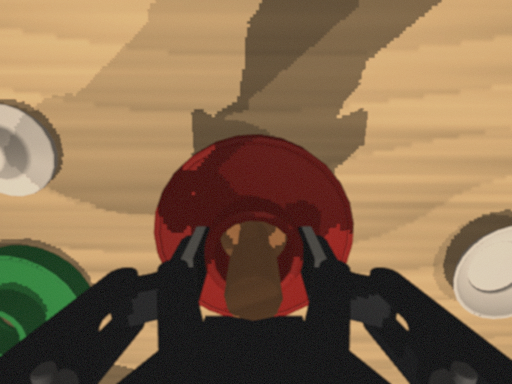

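```bash
python3 -m jog '[{"hand":40,"dx":0,"dy":0,"dz":-1,"rx":0,"ry":0,"rz":0},{"hand":40,"dx":0,"dy":0,"dz":-2,"rx":0,"ry":0,"rz":0},{"hand":40,"dx":0,"dy":0,"dz":-2,"rx":0,"ry":0,"rz":0},{"hand":40,"dx":0,"dy":0,"dz":-2,"rx":0,"ry":0,"rz":0},{"hand":40,"dx":0,"dy":0,"dz":-2,"rx":0,"ry":0,"rz":0}]'
python3 - <<'E'
from h import *
go(484,189.5,170)
img,W,u,v,d,st=cloud("scene"); cv2.imwrite("pics/s10.png",cv2.resize(img[110:215,220:360,::-1],(800,600)))
E
```

```text
clock: 12.12
position: [483.9, 189.7, 78.8]
ee_rot: [0.706, 0.708, -0.0, -0.0]
contact_force: [0.2, 0.6, -0.2]
gripper_width: 49.7
clock 12.12 pos [483.9 189.7  78.8] hand 49.7 F [ 0.2  0.6 -0.2]
 tool shift [ -0.2   0.1 -91.2] rotvec [-0.     0.     0.003] shift in new frame [ -0.2   0.1 -91.2]
```

View pics/s10.png

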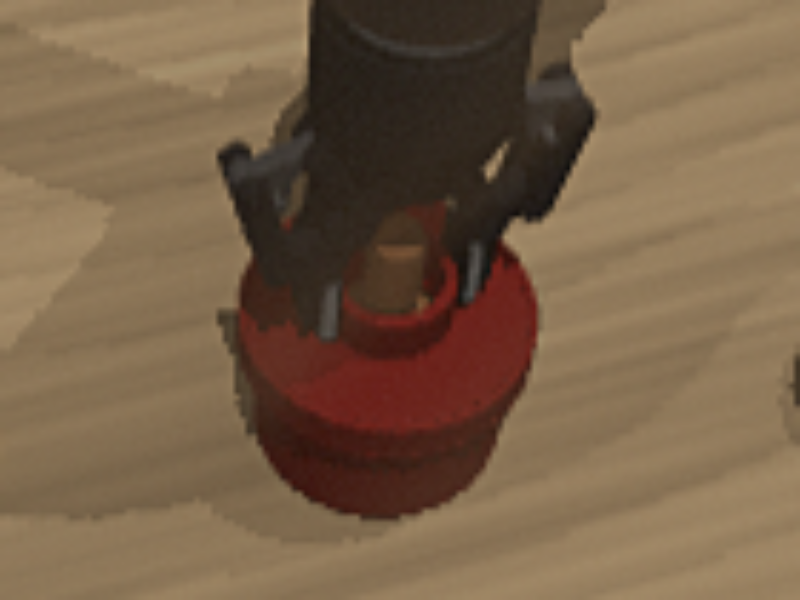

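The cover has risen about 8 mm and the knob sits lower inside the collar, so the inner lid stayed put. I'll continue straight up.

```bash
python3 -m jog '[{"hand":40,"dx":0,"dy":0,"dz":-4,"rx":0,"ry":0,"rz":0},{"hand":40,"dx":0,"dy":0,"dz":-6,"rx":0,"ry":0,"rz":0},{"hand":40,"dx":0,"dy":0,"dz":-8,"rx":0,"ry":0,"rz":0},{"hand":40,"dx":0,"dy":0,"dz":-9,"rx":0,"ry":0,"rz":0},{"hand":40,"dx":0,"dy":0,"dz":-9,"rx":0,"ry":0,"rz":0}]'
python3 -m jog '[{"hand":40,"dx":0,"dy":0,"dz":-9,"rx":0,"ry":0,"rz":0},{"hand":40,"dx":0,"dy":0,"dz":-9,"rx":0,"ry":0,"rz":0},{"hand":40,"dx":0,"dy":0,"dz":-9,"rx":0,"ry":0,"rz":0},{"hand":40,"dx":0,"dy":0,"dz":-9,"rx":0,"ry":0,"rz":0},{"hand":40,"dx":0,"dy":0,"dz":-9,"rx":0,"ry":0,"rz":0}]'
python3 -m jog '[{"hand":40,"dx":0,"dy":0,"dz":-8,"rx":0,"ry":0,"rz":0},{"hand":40,"dx":0,"dy":0,"dz":-7,"rx":0,"ry":0,"rz":0},{"hand":40,"dx":0,"dy":0,"dz":-4,"rx":0,"ry":0,"rz":0},{"hand":40,"dx":0,"dy":0,"dz":-2,"rx":0,"ry":0,"rz":0},{"hand":40,"dx":0,"dy":0,"dz":0,"rx":0,"ry":0,"rz":0}]'
python3 -m jog '[{"hand":40,"dx":0,"dy":0,"dz":0,"rx":0,"ry":0,"rz":0},{"hand":40,"dx":0,"dy":0,"dz":0,"rx":0,"ry":0,"rz":0},{"hand":40,"dx":0,"dy":0,"dz":0,"rx":0,"ry":0,"rz":0},{"hand":40,"dx":0,"dy":0,"dz":0,"rx":0,"ry":0,"rz":0}]'
python3 - <<'E'
from h import *
go(484,189.5,170)
img,W,u,v,d,st=cloud("scene"); cv2.imwrite("pics/s11.png",cv2.resize(img[70:220,200:400,::-1],(800,600)))
hsv=cv2.cvtColor(img,cv2.COLOR_RGB2HSV).astype(int)
red=((hsv[...,0]<6)|(hsv[...,0]>172))&(hsv[...,1]>150)
rr=np.hypot(W[...,0]-484,W[...,1]-189); near=rr<80
print(np.histogram(W[red&near][:,2],bins=np.arange(0,220,5)))
p=W[red&near&(W[...,2]>165)&(W[...,2]<188)&(rr<54)]
c=np.linalg.lstsq(np.c_[p[:,:2]-[484,188],np.ones(len(p))],p[:,2],rcond=None)[0]; print("plate",len(p),c)
for a,b,r in [(8,28,51),(28,50,51),(155,172,59)]:
    p=W[red&near&(W[...,2]>a)&(W[...,2]<b)&(rr>40)]
    if len(p): print(a,b,len(p),[np.round(x,2) for x in circ(p[:,:2],r)])
br=~red&near&(W[...,2]>54)&(W[...,2]<140); p=W[br]; print("brown",len(p),np.histogram(p[:,2],bins=np.arange(50,145,5)))
E
```

```text
clock: 12.58
position: [484.1, 189.8, 116.0]
ee_rot: [0.706, 0.708, 0.0, 0.0]
contact_force: [-0.3, -1.4, -0.5]
gripper_width: 49.8
clock: 13.0
position: [483.9, 189.7, 160.8]
ee_rot: [0.706, 0.708, 0.0, 0.0]
contact_force: [-0.0, 0.7, -1.9]
gripper_width: 49.5
clock: 13.42
position: [484.0, 189.8, 181.2]
ee_rot: [0.706, 0.708, 0.0, 0.0]
contact_force: [0.2, 0.0, -0.4]
gripper_width: 49.7
clock: 13.75
position: [483.8, 189.6, 180.4]
ee_rot: [0.706, 0.708, -0.0, -0.0]
contact_force: [-0.7, -0.7, -0.3]
gripper_width: 49.5
clock 13.75 pos [483.8 189.6 180.4] hand 49.5 F [-0.7 -0.7 -0.3]
 tool shift [-0.1  0.2 10.4] rotvec [-0.001  0.001  0.003] shift in new frame [-0.1  0.2 10.4]
(array([  0,   9,  15,   9,   9,  12,  15,  10,  10,  20,  24,  10,   0,
         0,   0,   0,   0,   0,   0,   0,   0,   0,   0,   0,   0,   0,
         0,   0,   0,   0,   0,   0,  12,  37,  32, 144, 780,   2,   1,
         5,  60,   4,   0]), array([  0,   5,  10,  15,  20,  25,  30,  35,  40,  45,  50,  55,  60,
        65,  70,  75,  80,  85,  90,  95, 100, 105, 110, 115, 120, 125,
       130, 135, 140, 145, 150, 155, 160, 165, 170, 175, 180, 185, 190,
       195, 200, 205, 210, 215]))
plate 716 [-1.82996583e-03  9.31486380e-04  1.81313489e+02]
8 28 48 [array([483.16, 189.2 ]), np.float64(0.67)]
28 50 58 [array([482.82, 188.94]), np.float64(0.78)]
155 172 60 [array([482.67, 188.91]), np.float64(0.6)]
brown 1100 (array([  6,  48, 142, 838,  16,   8,  14,   6,   8,  11,   3,   0,   0,
         0,   0,   0,   0,   0]), array([ 50,  55,  60,  65,  70,  75,  80,  85,  90,  95, 100, 105, 110,
       115, 120, 125, 130, 135, 140]))
```

View pics/s11.png

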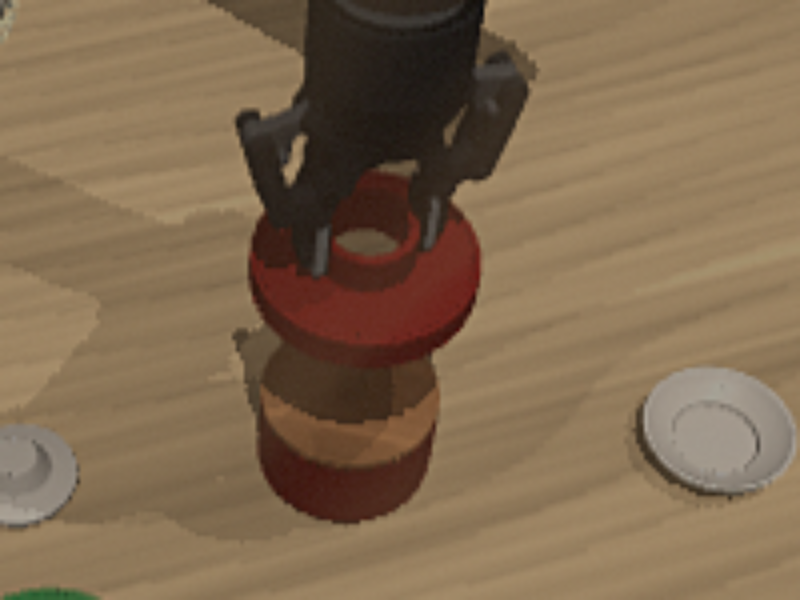

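The cover hangs level at (365,265) with its lower edge at about 162 mm, well above the knob top at 125. The inner lid lies on the box at (350,420), flange top about 66 mm. Handing in.

```bash
python3 - <<'E'
from bench import arm
print(arm.job_done())
E
```

```text
the job is handed in; nothing more can be done
None
```

I lifted both nested lids by the knob, set them home on the box and let go of the knob. I then lifted the cover alone by its collar and handed the job in with the cover still held above the box, at about 13.8 s on the robot's clock. The hand-in gives no verdict.

**Last checks**
- **Cover:** it is level to within about 0.002 rad. Its lower edge is about 162 mm above the shelf (135 mm needed, knob top at 125 mm), and it sits within about 1 mm of the box axis. The grip reads 49.5 mm.
- **Inner lid:** after I let go, the wrist camera put the knob top at 125.1 mm, where 125 mm is home. In the last picture it lies on the box with its flange top at about 66 mm. I did not fit its tilt or its offset from the box separately.
- **Box and bystanders:** repeated fits put the box within about 1 mm of where it was. I didn't re-measure the tin, incense holder or saucers at the end, but no move went near them and no contact force appeared.

**Readings that disagreed**
- **Camera fits:** the cameras differed by 1–2 mm on positions, so I aligned the lids to the box from the scene camera alone.
- **Collar width:** the gripper read 49.5–50 mm on the 52 mm collar and 22 mm on the 24 mm knob, a steady offset of about 2 mm.
- **Cover weight:** the wrist force at the end was -0.3 N, less than the 1.5 N weight of the cover, with noise of about 1 N. The picture shows the cover held.

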